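# Set the display case's sash to its pointer

## Robot

A 6-joint arm with a two-finger parallel gripper is mounted at the origin on a cart in front of the work surface, level with it; the furniture and walls round the work are solid. World frame = base frame: x ahead of the robot, y to its left, z up, the work surface at z = 0. Lengths are in mm, angles in rad, forces in N, time in s.
With the tool pointing down it reaches from about 350 to 775 mm from the base axis. Payload 7.3 kg.
Tool frame: the origin (TCP) lies between the finger pads; the fingertips stand 22 mm ahead of it and the grasp point (between the pads) lies 3 mm ahead of it (nose_length is the distance from the TCP to the fingertips, in mm); z points along the fingers, y is the direction in which the jaws open and shut (so a half turn about z gives the same grasp; the last joint's range is limited). The gripper opens to 92 mm and grips with 3 to 60 N. Pads are 19 mm wide; open, the fingers measure 130 mm over their backs; the gripper's body (75 mm by 190 mm) begins 47 mm behind the grasp point.
Start: joints at [-1.433, 0.342, 1.524, -0, 1.275, -0.146], TCP at [147.025, -504.013, 215.141] pointing down, gripper open.
Joint ranges: [-2.53, 2.53], [-0.77, 2.02], [0.04, 2.7], [-1, 4.14], [0.28, 2.66], [-3.11, 3.11]. Speed limits (rad/s): [2.57, 2.57, 3.14, 3.14, 3.14, 3.14].

## Interface

Orientations are given as [roll, pitch, yaw] about the fixed x, y, z axes, in that order (R = Rz(yaw) Ry(pitch) Rx(roll)).
In Python, from plant import get_obs, capture, close_job, nose_length gives the robot as it stands.
- The arm moves only by the tool step_arm, never from a script. Its argument "increments" is text: rows parted by semicolons, each of 7 numbers parted by spaces: the turn, a rotation vector about the tool's x, y, z in rad, then the shift along the tool's x, y, z in mm, then the opening, from -1 (shut) to 1 (fully open). A call has 1 to 20 rows; each row is the pose to reach, as a shift and turn from the pose commanded when the call began, along the tool's axes at that moment; what a row does not reach only later rows make up. A row lasts 1/8 s, in which the tool goes at most 62.5 mm and 10.7 degrees, less where a joint would pass 70% of its speed; a pose out of reach is approached as far as the arm can. A call with a gripper value outside its range is refused whole. The fingers move at their own pace and stop on an object; the grip force is fixed at half the most. Time passes only in rows, so rows that repeat a pose let the fingers close. It gives the time, the measured TCP pose, the force and the opening at its end, in the units of the state.
- get_obs(): the state, without advancing time (a new reading comes with each control period).
- capture(name): name is "scene" or "top" or "wrist"; returns a dict with "frame" (480x640x3 uint8, red, green, blue), "K" (3x3 intrinsics, pixels), "extrinsics" (4x4, takes a point from world to camera coordinates); the wrist camera has in their place "tool_from_camera" (4x4, takes a point from camera to tool coordinates, whose origin is the TCP and whose axes are the flange's). Camera axes: x right, y down, z forward; pixel columns grow to the right and rows downward; lengths in mm; the calibration is good to about 2 mm. The wrist camera is an equidistant fisheye: a pixel r from the principal point sees the ray r / f radians off the axis. A picture is of the moment at which its call begins: read the wrist's pose just before it. There is no depth.
- close_job(): hands the job in, once; it reports no verdict.
The state is a dict: "time": time; "joint_positions": joint angles; "dq": joint speeds; "tau": joint torques, N m; "tool_pos": TCP position; "tcp_rot": TCP orientation; "contact_force": force on the tool from outside, world axes, zero at the start; "moment": the same for the moment, N m; "grip_width": finger opening in mm.
Only numpy, scipy, OpenCV 4.12 (cv2) and the standard library are available. Lean on these libraries where they do the work, as an engineer would, in place of code of your own. Each camera call takes 0.05 s, during which the arm holds its last target.

## Task

Raise the glass sash of the little display case by its black pull lip until the red line on the sash stands level with the tip of the yellow pointer on the left post. The worn balances let the sash sink back some way when you let go, so see that it is level once it hangs free, and work gently without knocking over or shifting the things on the counter.

Things in the scene. Friction and masses are not known exactly. Their poses are not given: they have to be found in the camera images.
- case: wooden display case, fixed, 240 mm wide, 180 deep, 490 high; origin on the counter under its centre; its -x points out of its front to the robot, +y is left as the robot sees it. Dark posts at y = +-109 mm, x = -97 to -73 mm, guide the sash straight up and down. Only the lip, the pointer and small screw heads stand out beyond the posts' front (x = -97 mm). Position and yaw vary.
- sash: glass sash in a silver frame, 194 mm wide, 169 high; origin at the lip's underside height, axes as the case's. Held by friction on springy balances (about 220 N/m): 2 to 8 N moves it, varying by run. Pushed up, they yield; let go, it sinks by about push / stiffness, 8 to 36 mm, in half a second, then stays; alike each time in a run. Fingers leaning on the lip drag it along: come away outward and down.
- lip_under (a point): where to push up: middle of the level underside of the black pull lip (120 mm wide along y, 12 thick) on the sash's bottom rail, at case y = 0. Its rounded front edge is 20 mm in front of this point, the rail 20 mm behind. At the start 110 to 165 mm above the counter; the space below and in front of the lip is free, but for low loose things. The sash can go 40 mm above any pointer setting.
- sash_index (a point): middle of the red index line (26 mm long along y, 3 mm high) on the front of the sash's silver bottom rail, at its left end; 18 mm above the lip's underside. Moves with the sash.
- mark (a point): tip of the yellow pointer (16 mm high clip with a steel screw, standing 8 mm out from the left post's front), pointing inward at the sash; the height that the red line must have. Fixed in a run, 215 to 290 mm above the counter.
- service_bell: silvery desk bell with a black foot, 84 mm across, 58 mm high, loose; origin under its centre. Leave alone.
- tip_jar: small glass jar, 66 mm across, 79 mm high, loose; origin under its centre. Leave alone.
- card_reader: black payment terminal lying flat, 136 x 74 x 26 mm, loose; origin under its centre. Leave alone.
- coaster_stack: stack of round cork coasters, 70 mm across, 19 mm high, loose; origin under its centre. Leave alone.

How it is judged:
By the outcome, as a careful person would: the job done as asked, in the order asked, and still so for the second after the job is handed in, with the robot touching nothing.
It also fails if it takes over 53 s, if anything falls off the work surface, if the arm or the gripper's body presses on something with over 40 N, if the wrist force passes 120 N, or if a joint passes its speed limit or range.

## Working session

There is one attempt and no reset: what is moved stays moved. The work goes in short steps, Python scripts to look and compute and a tool call to move; the robot and the scene stay as the last step left them, time stands still between calls to the robot, and variables do not carry over. Pictures are saved under pics/ and viewed, and the job is handed in when it is done.

Besides the shell and the picture viewer there is one more tool, called as name(argument=value, ...) on one line, values as JSON. step_arm: Moves the arm, as the interface text tells. Its arguments: {"type":"object","properties":{"increments":{"type":"string"}},"required":["increments"]}

```bash
mkdir -p pics; ls; python3 - <<'E'
from plant import *
import cv2
print(get_obs(), nose_length)
for n in ["scene","top","wrist"]:
    c=capture(n); cv2.imwrite(f"pics/{n}0.png",c["frame"][:,:,::-1])
    print(n,c["K"].tolist(),[c[k].round(4).tolist() for k in c if k in("extrinsics","tool_from_camera")])
E
```

```text
pics
{'time': 0.0, 'joint_positions': array([-1.43298242e+00,  3.42759394e-01,  1.52499232e+00, -1.94235695e-05,
        1.27537750e+00, -1.46056043e-01]), 'dq': array([-0.00071747,  0.00043823,  0.00087128, -0.00064735,  0.00196715,
       -0.00044003]), 'tau': array([-3.46255765e-04, -4.31243277e+01, -2.44226432e+01,  7.15763122e-02,
        5.58116147e-02, -1.42140502e-04]), 'tool_pos': array([ 146.96878404, -503.58436436,  214.43455396]), 'tcp_rot': array([-3.14006975e+00, -2.05250748e-04,  2.83875464e-01]), 'contact_force': array([-0.04077191,  0.20097182, -0.55130519]), 'moment': array([-3.26038545e-02, -1.75217391e-05,  6.96123930e-03]), 'grip_width': 92.07924126925688} 22.0
scene [[437.318219965349, 0.0, 322.0383170453981], [0.0, 437.318219965349, 238.2039400763239], [0.0, 0.0, 1.0]] [[[-0.9082, -0.4186, 0.0028, 525.8776], [-0.1644, 0.3506, -0.922, 289.9244], [0.3849, -0.8378, -0.3872, 1026.7939], [0.0, 0.0, 0.0, 1.0]]]
top [[452.1525982940885, 0.0, 316.98783729459706], [0.0, 452.1525982940885, 238.8859537503257], [0.0, 0.0, 1.0]] [[[0.2958, -0.9553, -0.0019, -194.1674], [-0.9174, -0.2835, -0.2795, 554.5221], [0.2664, 0.0844, -0.9601, 1321.502], [0.0, 0.0, 0.0, 1.0]]]
wrist [[371.64829954431775, 0.0, 316.5429563325035], [0.0, 371.64829954431775, 238.71014926124724], [0.0, 0.0, 1.0]] [[[-0.0, -0.9533, -0.302, 82.2707], [1.0, 0.0, -0.0002, -0.8536], [0.0002, -0.302, 0.9533, -170.6928], [0.0, 0.0, 0.0, 1.0]]]
```

View pics/scene0.png

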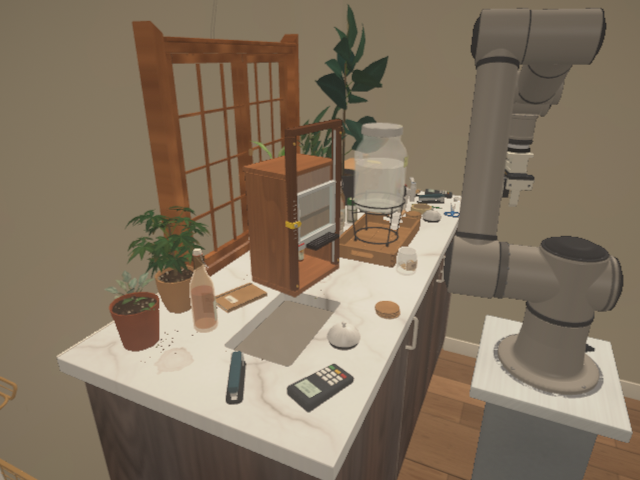

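View pics/top0.png

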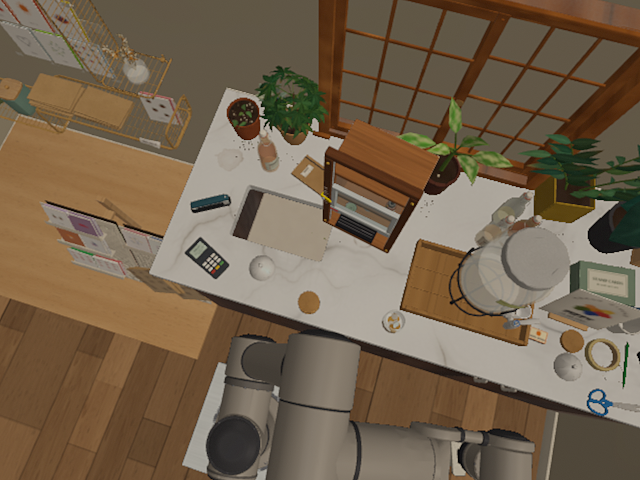

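View pics/wrist0.png

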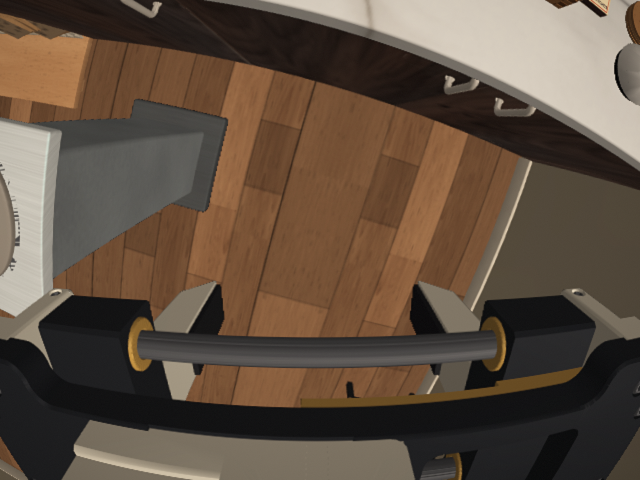

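The scene view shows the case with the yellow pointer near (293,224) and the black lip near (322,241). In the top view the pointer is near (326,198) and the lip near (355,228). The tip jar, coasters, bell and reader stand on the counter in front. I'll zoom in on both views.

```bash
python3 - <<'E'
import cv2
a=cv2.imread("pics/scene0.png")[110:300,230:380]; cv2.imwrite("pics/sc0.png",cv2.resize(a,None,fx=4,fy=3.1,interpolation=cv2.INTER_CUBIC) if 0 else cv2.resize(a,(474,600),interpolation=cv2.INTER_CUBIC))
a=cv2.imread("pics/top0.png")[120:260,310:450]; cv2.imwrite("pics/to0.png",cv2.resize(a,(600,600),interpolation=cv2.INTER_CUBIC))
E
```

```text
(no output)
```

View pics/sc0.png

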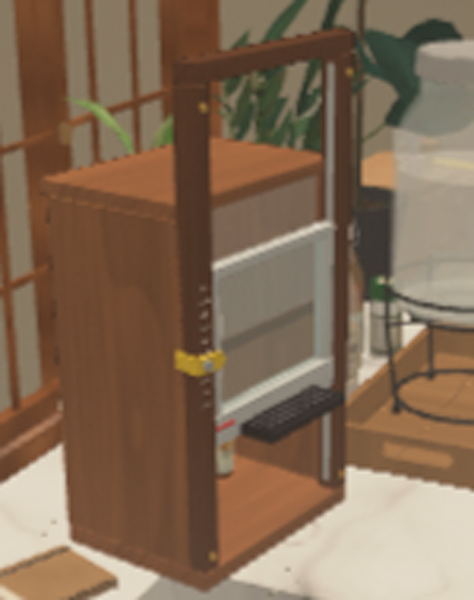

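View pics/to0.png

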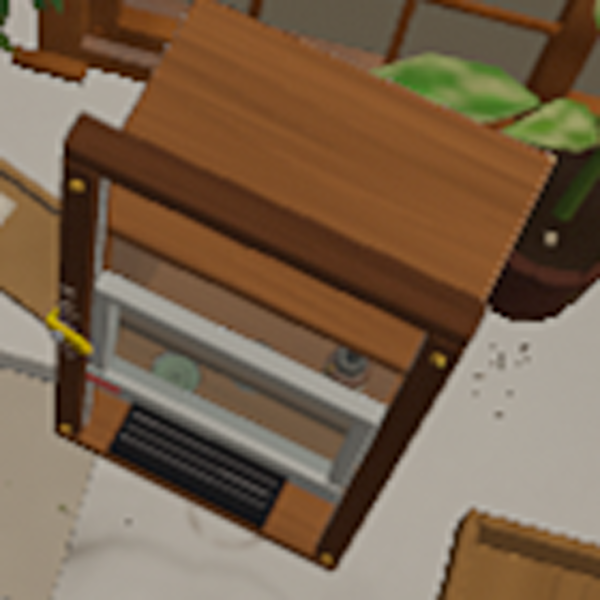

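```bash
cat > h.py <<'E'
import numpy as np,cv2
from plant import *
def tri(cs,ct,ps,pt):
    P=[c["K"]@c["extrinsics"][:3] for c in(cs,ct)]
    X=cv2.triangulatePoints(P[0],P[1],np.array(ps,float).reshape(2,1),np.array(pt,float).reshape(2,1))[:,0];X=X[:3]/X[3]
    e=[]
    for p,q in zip(P,(ps,pt)):
        h=p@np.r_[X,1];e.append((h[:2]/h[2]-q).round(1))
    return X.round(1),e
def ray(c,p,z):
    E=c["extrinsics"];R=E[:3,:3];t=E[:3,3];o=-R.T@t;d=R.T@np.linalg.solve(c["K"],np.r_[p,1]);return (o+d*(z-o[2])/d[2]).round(1)
S=lambda u,v:(230+(u+.5)*150/474-.5,110+(v+.5)*190/600-.5)
T=lambda u,v:(310+(u+.5)*140/600-.5,120+(v+.5)*140/600-.5)
E
python3 - <<'E'
from h import *
cs=capture("scene");ct=capture("top")
for n,a,b in [("tip",(226,358),(91,353)),("red",(226,426),(104,385)),("s1",(203,107),(77,185)),("s2",(348,72),(438,359)),("s3",(213,556),(66,428)),("s4",(340,474),(327,559))]:
    print(n,*tri(cs,ct,S(*a),T(*b)))
for n,p in [("fl",(57,432)),("fr",(334,569))]: print(n,ray(ct,T(*p),0))
for n,p in dict(bell=(262,267),coaster=(309,302),jar=(394,321),reader=(208,258)).items(): print(n,ray(ct,p,15))
E
```

```text
tip [661.8 -39.8 227.2] [array([0.2, 0.1]), array([-0. , -0.2])]
red [668.1 -49.3 156.4] [array([0.2, 0.1]), array([-0. , -0.2])]
s1 [670.2 -22.7 451.1] [array([0.3, 0.1]), array([-0. , -0.3])]
s2 [ 630.4 -236.6  450.7] [array([0.4, 0.2]), array([-0. , -0.5])]
s3 [670.4 -23.   33.8] [array([0.2, 0.1]), array([-0. , -0.2])]
s4 [ 630.9 -237.5   33.2] [array([0.5, 0.2]), array([ 0. , -0.5])]
fl [675.8 -14.6  -0. ]
fr [ 633.1 -247.3    0. ]
bell [464.  123.8  15. ]
coaster [401.7 -52.8  15. ]
jar [ 423.2 -320.6   15. ]
reader [440.7 299.   15. ]
```

The measurements fit the given sizes: the screws are 217.7 mm apart (218 expected), the heights are plausible, and the red line needs a rise of about 71 mm. Next I'll make some small moves, which also give me data to fit the arm's kinematics.

step_arm(increments="0 0 0 0 0 -60 1;0 0 0 0 0 -120 1;0 0 0 0 0 -150 1")

```text
time: 0.62
tool_pos: [147.1, -504.5, 368.6]
tcp_rot: [3.137, 0.001, 0.284]
contact_force: [-1.2, 0.1, 0.6]
grip_width: 92.1
```

```bash
cat > log.py <<'E'
from plant import *
import json
o=get_obs()
open("log.jsonl","a").write(json.dumps([o["joint_positions"].tolist(),o["tool_pos"].tolist(),o["tcp_rot"].tolist()])+"\n")
print(o["time"],o["joint_positions"].round(3),o["tool_pos"].round(1),o["tcp_rot"].round(3),o["contact_force"].round(1))
E
echo '[[-1.43298242,0.342759394,1.52499232,-1.94235695e-05,1.2753775,-0.146056043],[146.96878404,-503.58436436,214.43455396],[-3.14006975,-0.00020525,0.283875464]]'>log.jsonl; python3 log.py
```

```text
0.625 [-1.433  0.272  1.209  0.     1.656 -0.146] [ 147.1 -504.5  368.6] [3.137e+00 1.000e-03 2.840e-01] [-1.2  0.1  0.6]
```

step_arm(increments="0 0 0.15 60 0 0 1;0 0 0.3 120 0 0 1;0.15 0.15 0.4 160 -30 0 1;0.3 0.2 0.4 160 -60 0 1")

```text
time: 1.12
tool_pos: [286.2, -399.0, 366.2]
tcp_rot: [-2.813, -0.134, -0.137]
contact_force: [-1.0, -0.4, -0.9]
grip_width: 91.9
```

```bash
python3 log.py
```

```text
1.125 [-1.277  0.327  1.192  0.263  1.864  0.454] [ 286.2 -399.   366.2] [-2.813 -0.134 -0.137] [-1.  -0.4 -0.9]
```

```bash
cat > kin.py <<'E'
import numpy as np, json
from scipy.optimize import least_squares
from scipy.spatial.transform import Rotation as R
def fk(q,p):
    a1,d1,b,L2,L3,a3,c,L6=p
    z=R.from_euler
    T=z('z',q[0]); x=np.array([0,0,d1])+T.apply([a1,b,0])
    T=T*z('y',q[1]); x=x+T.apply([0,0,L2])
    T=T*z('y',q[2]); x=x+T.apply([a3,c,L3])
    T=T*z('z',q[3])*z('y',q[4]); x=x+T.apply([0,0,L6])
    T=T*z('z',q[5])
    return x,T
D=[json.loads(l) for l in open("log.jsonl")]
def fit():
    f=lambda p:np.r_[np.concatenate([fk(q,p)[0]-t for q,t,_ in D]),.003*(np.array(p)-[0,300,76,450,450,0,0,280])]
    return least_squares(f,[0,300,76,450,450,0,0,280])
if __name__=="__main__":
    s=fit();print(s.x.round(1),s.fun.round(1))
    for q,t,e in D:
        print((fk(q,s.x)[1].inv()*R.from_euler('xyz',e)).as_rotvec().round(3))
E
python3 kin.py
```

```text
[4.000e-01 2.241e+02 7.620e+01 5.046e+02 3.797e+02 4.630e+01 2.000e-01
 3.295e+02] [ 0.   0.  -0.   0.  -0.  -0.  -0.   0.   0.   0.  -0.2  0.   0.2 -0.2
  0.1  0.   0.1]
[ 0.    -0.     1.571]
[-0.     0.     1.571]
[0.    0.    1.571]
```

```bash
python3 - <<'E'
from h import *
from scipy.spatial.transform import Rotation as R
o=get_obs();r=R.from_euler('xyz',o["tcp_rot"])
print(r.inv().apply([100,200,40]).round(0), r.as_matrix().round(2).tolist())
E
```

```text
[  76. -210.   40.] [[0.98, -0.09, 0.17], [-0.14, -0.94, 0.3], [0.13, -0.32, -0.94]]
```

step_arm(increments="0 -0.1 0 15 -42 8 1;0 -0.2 0 30 -84 16 1;0 -0.3 0 45 -126 24 1;0 -0.3 0 60 -168 32 1;0 -0.3 0 76 -210 40 1;0 -0.3 0 76 -210 40 1")

```text
time: 1.88
tool_pos: [385.3, -199.9, 404.7]
tcp_rot: [-2.817, 0.152, -0.041]
contact_force: [-0.7, 0.4, -0.5]
grip_width: 91.9
```

```bash
python3 log.py; python3 kin.py
```

```text
1.875 [-0.768  0.278  1.161  0.16   2.026  0.917] [ 385.3 -199.9  404.7] [-2.817  0.152 -0.041] [-0.7  0.4 -0.5]
[3.000e-01 2.237e+02 7.620e+01 5.052e+02 3.796e+02 4.630e+01 2.000e-01
 3.296e+02] [ 0.  -0.  -0.   0.  -0.  -0.  -0.   0.   0.   0.  -0.  -0.   0.  -0.2
  0.   0.2 -0.2  0.1  0.   0.1]
[ 0.    -0.     1.571]
[-0.     0.     1.571]
[0.    0.    1.571]
[ 0.    -0.     1.571]
```

```bash
cat >> kin.py <<'E'
P=fit().x
lo=np.array([-2.53,-.77,.04,-1,.28,-3.11]);hi=-lo;hi=np.array([2.53,2.02,2.7,4.14,2.66,3.11])
Z=R.from_euler('z',np.pi/2)
def FK(q):
    x,T=fk(q,P);return x,T*Z
def ik(x,T,q0):
    f=lambda q:np.r_[(FK(q)[0]-x)/100,(FK(q)[1].inv()*T).as_rotvec()]
    s=least_squares(f,np.clip(q0,lo+1e-3,hi-1e-3),bounds=(lo,hi));return s.x,np.abs(s.fun).max()
yaw=-0.184
xc=np.array([np.cos(yaw),np.sin(yaw),0]);yc=np.array([-np.sin(yaw),np.cos(yaw),0])
LIP=np.array([633.4,-126.7,138.4])
def rot(tilt,flip,head=0): # tilt>0: pointing down
    c,s=np.cos(yaw+head),np.sin(yaw+head);h=np.array([c,s,0]);l=np.array([-s,c,0])
    z=np.cos(tilt)*h-np.sin(tilt)*np.array([0,0,1]); y=l*flip; x=np.cross(y,z)
    return R.from_matrix(np.c_[x,y,z])
E
python3 - <<'E'
from kin import *
from h import *
ct=capture("top")
for n,p in [("lipFL",(110,450)),("lipFR",(265,525))]:
    w=ray(ct,T(*p),144); d=w-np.array([650.5,-129.9,0]); print(n,w,d@xc,d@yc)
rng=np.random.default_rng(0)
for tilt in (0,.2,.4,.6):
  for flip in(1,-1):
    S=set()
    for k in range(25):
        TT=rot(tilt,flip); q,e=ik(LIP+[0,0,-14]+xc*8-TT.apply([0,0,22]),TT,rng.uniform(lo,hi))
        if e<1e-3:S.add(tuple(q.round(2)))
    print(tilt,flip,*S,sep="\n  ")
E
```

```text
lipFL [627.4 -66.3 144. ] -34.34654414862511 58.2999563039849
lipFR [ 606.9 -183.3  144. ] -33.09376797500494 -60.47580112091563
0
  1
  (np.float64(-0.47), np.float64(1.04), np.float64(2.36), np.float64(2.85), np.float64(1.82), np.float64(1.5))
0
  -1
  (np.float64(-0.47), np.float64(1.04), np.float64(2.36), np.float64(2.85), np.float64(1.82), np.float64(-1.65))
0.2
  1
  (np.float64(-0.46), np.float64(0.81), np.float64(2.38), np.float64(2.87), np.float64(1.42), np.float64(1.56))
0.2
  -1
  (np.float64(-0.46), np.float64(0.81), np.float64(2.38), np.float64(2.87), np.float64(1.42), np.float64(-1.59))
0.4
  1
  (np.float64(-0.44), np.float64(0.6), np.float64(2.33), np.float64(2.85), np.float64(0.96), np.float64(1.64))
0.4
  -1
  (np.float64(-0.44), np.float64(0.6), np.float64(2.33), np.float64(2.85), np.float64(0.96), np.float64(-1.5))
0.6
  1
  (np.float64(-0.42), np.float64(0.44), np.float64(2.21), np.float64(2.73), np.float64(0.5), np.float64(1.8))
0.6
  -1
  (np.float64(-0.42), np.float64(0.44), np.float64(2.21), np.float64(2.73), np.float64(0.5), np.float64(-1.34))
```

```bash
cat > path.py <<'E'
from kin import *
def rows(qs,q0,grip):
    x0,T0=FK(q0);out=[]
    for q in qs:
        x,T=FK(q);out.append(np.r_[(T0.inv()*T).as_rotvec().round(2),T0.inv().apply(x-x0).round(0),grip])
    return ";".join(" ".join("%g"%v for v in r) for r in out)
E
python3 - <<'E'
from path import *
q0=np.array(D[-1][0])
TT=rot(0,-1)
tip=LIP-xc*110; tip[2]=230
q1,e=ik(tip-22*xc,TT,[-.47,1.04,2.36,2.85,1.82,-1.65]);print(q1.round(2),e)
tip[2]=110;q2,e=ik(tip-22*xc,TT,q1);print(q2.round(2),e)
for s in np.linspace(0,1,13):
    q=q0+(q1-q0)*s; x,T=FK(q); zt=T.as_matrix()[:,2]
    w=x-zt*330; el=R.from_euler('z',q[0]).apply([505*np.sin(q[1]),76,224+505*np.cos(q[1])])
    print(s.round(2),"tip",(x+22*zt).round(0),"wrist",w.round(0),"elbow",el.round(0),"x",T.as_matrix()[:,0].round(1))
E
```

```text
[-0.78  0.71  2.7   2.45  1.72 -1.74] 0.08829686891497378
[-0.66  1.42  2.65  2.43  2.36 -2.12] 3.147482274812319e-14
0.0 tip [ 382. -193.  384.] wrist [ 428. -307.  714.] elbow [153. -42. 710.] x [ 1.  -0.  -0.2]
0.08 tip [ 402. -129.  350.] wrist [ 437. -317.  646.] elbow [165. -54. 704.] x [ 1.   0.2 -0. ]
0.17 tip [419. -67. 334.] wrist [ 439. -319.  579.] elbow [177. -66. 698.] x [0.9 0.3 0.2]
0.25 tip [437. -12. 333.] wrist [ 433. -314.  514.] elbow [190. -78. 692.] x [0.8 0.3 0.5]
0.33 tip [458.  29. 343.] wrist [ 421. -303.  454.] elbow [202. -90. 685.] x [0.7 0.1 0.7]
0.42 tip [482.  55. 358.] wrist [ 402. -285.  399.] elbow [ 213. -101.  677.] x [ 0.6 -0.   0.8]
0.5 tip [509.  64. 372.] wrist [ 379. -263.  351.] elbow [ 225. -113.  668.] x [ 0.4 -0.2  0.9]
0.58 tip [536.  56. 380.] wrist [ 351. -236.  312.] elbow [ 236. -124.  659.] x [ 0.2 -0.3  0.9]
0.67 tip [559.  33. 376.] wrist [ 319. -206.  281.] elbow [ 247. -135.  650.] x [ 0.  -0.4  0.9]
0.75 tip [575.   1. 358.] wrist [ 286. -173.  259.] elbow [ 258. -146.  640.] x [-0.1 -0.4  0.9]
0.83 tip [579. -37. 326.] wrist [ 251. -140.  247.] elbow [ 268. -157.  629.] x [-0.1 -0.3  1. ]
0.92 tip [566. -74. 281.] wrist [ 217. -107.  245.] elbow [ 279. -167.  618.] x [-0.1 -0.1  1. ]
1.0 tip [ 534. -108.  230.] wrist [185. -75. 253.] elbow [ 288. -177.  606.] x [ 0.1 -0.   1. ]
```

```bash
python3 - <<'E'
from path import *
for tilt in(0,.2,.35,.5):
  TT=rot(tilt,-1);zt=TT.as_matrix()[:,2];q=np.array([-.47,.9,2.36,2.85,1.4,-1.6])
  for back in (-8,40,70):
   for z in (90,130,180,230,260):
    tip=LIP-xc*back;tip[2]=z
    q,e=ik(tip-22*zt,TT,[-.47,.9,2.36,2.85,1.4,-1.6]);w=tip-352*zt
    print(tilt,back,z,q.round(2),"%.3f"%e,"wrist r %.0f z %.0f"%(np.hypot(*w[:2]),w[2]))
E
```

```text
0 -8 90 [-0.47  1.14  2.33  2.84  1.89 -1.67] 0.000 wrist r 302 z 90
0 -8 130 [-0.47  1.02  2.37  2.85  1.81 -1.64] 0.000 wrist r 302 z 130
0 -8 180 [-0.47  0.87  2.4   2.86  1.69 -1.61] 0.000 wrist r 302 z 180
0 -8 230 [-0.47  0.7   2.41  2.86  1.53 -1.56] 0.000 wrist r 302 z 230
0 -8 260 [-0.47  0.59  2.4   2.85  1.43 -1.53] 0.000 wrist r 302 z 260
0 40 90 [-0.52  1.23  2.45  2.75  2.07 -1.77] 0.000 wrist r 254 z 90
0 40 130 [-0.52  1.11  2.49  2.77  2.   -1.73] 0.000 wrist r 254 z 130
0 40 180 [-0.52  0.93  2.53  2.79  1.87 -1.68] 0.000 wrist r 254 z 180
0 40 230 [-0.52  0.73  2.54  2.8   1.69 -1.61] 0.000 wrist r 254 z 230
0 40 260 [-0.52  0.6   2.53  2.8   1.56 -1.57] 0.000 wrist r 254 z 260
0 70 90 [-0.57  1.31  2.52  2.66  2.2  -1.87] 0.000 wrist r 224 z 90
0 70 130 [-0.57  1.19  2.57  2.68  2.14 -1.83] 0.000 wrist r 224 z 130
0 70 180 [-0.57  1.    2.62  2.71  2.01 -1.76] 0.000 wrist r 224 z 180
0 70 230 [-0.57  0.77  2.63  2.74  1.81 -1.67] 0.000 wrist r 224 z 230
0 70 260 [-0.57  0.63  2.62  2.75  1.67 -1.61] 0.000 wrist r 224 z 260
0.2 -8 90 [-0.46  0.92  2.37  2.87  1.52 
[... 2549 characters left out ...]
1  2.83  0.95 -1.53] 0.000 wrist r 297 z 259
0.5 40 130 [-0.47  0.46  2.4   2.79  0.8  -1.46] 0.000 wrist r 297 z 299
0.5 40 180 [-0.47  0.3   2.35  2.69  0.61 -1.34] 0.000 wrist r 297 z 349
0.5 40 230 [-0.47  0.17  2.29  2.52  0.44 -1.14] 0.000 wrist r 297 z 399
0.5 40 260 [-0.47  0.09  2.25  2.34  0.36 -0.95] 0.000 wrist r 297 z 429
0.5 70 90 [-0.51  0.6   2.5   2.81  1.03 -1.56] 0.000 wrist r 267 z 259
0.5 70 130 [-0.51  0.45  2.47  2.77  0.86 -1.48] 0.000 wrist r 267 z 299
0.5 70 180 [-0.51  0.27  2.43  2.67  0.66 -1.34] 0.000 wrist r 267 z 349
0.5 70 230 [-0.51  0.11  2.36  2.48  0.47 -1.12] 0.000 wrist r 267 z 399
0.5 70 260 [-0.51  0.04  2.31  2.29  0.38 -0.92] 0.000 wrist r 267 z 429
```

```bash
python3 - <<'E'
from path import *
q0=np.array(D[-1][0])
TT=rot(.35,-1);zt=TT.as_matrix()[:,2];tip=LIP-xc*60;tip[2]=230
q1,e=ik(tip-22*zt,TT,[-.5,.3,2.4,2.7,.8,-1.4]);print(q1.round(3),e)
N=24;Q=[q0+(q1-q0)*s for s in np.linspace(0,1,N+1)]
for i,q in enumerate(Q):
    x,T=FK(q); zt=T.as_matrix()[:,2]
    step=0 if i==0 else (FK(Q[i-1])[1].inv()*T).magnitude()
    w=x-zt*330
    if i%2==0:print(i,"tip",(x+22*zt).round(0),"wrist",w.round(0),"x",T.as_matrix()[:,0].round(1),"deg%.1f"%np.rad2deg(step), np.linalg.norm(x-FK(Q[i-1])[0]).round(0))
print(rows(Q[1:13],q0,-1));np.save("Q.npy",Q)
E
```

```text
[-0.521  0.247  2.453  2.698  0.811 -1.374] 3.2595454113604205e-15
0 tip [ 382. -193.  384.] wrist [ 428. -307.  714.] x [ 1.  -0.  -0.2] deg0.0 253.0
2 tip [ 430. -131.  363.] wrist [ 432. -296.  674.] x [1.  0.2 0.1] deg9.4 38.0
4 tip [475. -69. 358.] wrist [ 433. -283.  635.] x [0.9 0.2 0.3] deg8.6 36.0
6 tip [517. -15. 366.] wrist [ 430. -266.  596.] x [0.8 0.2 0.6] deg7.9 32.0
8 tip [557.  27. 383.] wrist [ 423. -248.  559.] x [0.6 0.2 0.8] deg7.2 27.0
10 tip [593.  51. 404.] wrist [ 413. -227.  523.] x [0.5 0.1 0.9] deg6.5 21.0
12 tip [625.  56. 421.] wrist [ 399. -205.  489.] x [ 0.3 -0.   0.9] deg6.0 15.0
14 tip [651.  44. 428.] wrist [ 382. -181.  458.] x [ 0.2 -0.1  1. ] deg5.6 13.0
16 tip [667.  18. 420.] wrist [ 362. -157.  430.] x [ 0.1 -0.1  1. ] deg5.5 16.0
18 tip [671. -18. 395.] wrist [ 338. -131.  405.] x [ 0.1 -0.1  1. ] deg5.5 22.0
20 tip [658. -56. 352.] wrist [ 311. -106.  383.] x [ 0.1 -0.1  1. ] deg5.7 30.0
22 tip [626. -90. 296.] wrist [281. -80. 365.] x [ 0.2 -0.1  1. ] deg5.9 37.0
24 tip [ 574. -116.  230.] wrist [249. -55. 351.] x [ 0.3 -0.1  0.9] deg6.2 43.0
0.08 0.06 -0.14 23 -25 18 -1;0.15 0.13 -0.27 46 -52 34 -1;0.22 0.21 -0.38 66 -81 46 -1;0.28 0.3 -0.49 86 -109 54 -1;0.34 0.4 -0.58 104 -137 59 -1;0.39 0.5 -0.65 122 -163 61 -1;0.43 0.61 -0.72 139 -188 60 -1;0.46 0.72 -0.76 154 -209 56 -1;0.48 0.84 -0.79 169 -226 51 -1;0.49 0.95 -0.81 184 -240 44 -1;0.48 1.07 -0.81 197 -249 37 -1;0.46 1.18 -0.8 210 -253 29 -1
```

```bash
python3 - <<'E'
from path import *
Q0=np.load("Q.npy");q0=Q0[0];q1=Q0[-1]
N=26;Q=[]
for s in np.linspace(0,1,N+1):
    f=min(1,1.5*s); g=np.array([s,f,f,s,s,s]); Q.append(q0+(q1-q0)*g)
for i,q in enumerate(Q):
    x,T=FK(q); zt=T.as_matrix()[:,2]
    step=0 if i==0 else (FK(Q[i-1])[1].inv()*T).magnitude()
    w=x-zt*330;d=x+22*zt-[650.5,-129.9,0]
    print(i,"tip",(x+22*zt).round(0),"front clr %.0f y %.0f"%(-d@xc,d@yc),"wrist",w.round(0),"x",T.as_matrix()[:,0].round(1),"deg%.1f"%np.rad2deg(step), np.linalg.norm(x-FK(Q[i-1])[0]).round(0))
print(rows(Q[1:12],q0,-1));np.save("Q.npy",Q)
E
```

```text
0 tip [ 382. -193.  384.] front clr 252 y -111 wrist [ 428. -307.  714.] x [ 1.  -0.  -0.2] deg0.0 253.0
1 tip [ 399. -159.  366.] front clr 242 y -75 wrist [ 430. -302.  686.] x [ 1.   0.1 -0.1] deg9.0 40.0
2 tip [ 414. -124.  352.] front clr 234 y -37 wrist [ 430. -295.  659.] x [1.  0.1 0. ] deg8.6 39.0
3 tip [428. -89. 341.] front clr 226 y -0 wrist [ 429. -288.  632.] x [1.  0.2 0.1] deg8.2 38.0
4 tip [441. -54. 334.] front clr 219 y 36 wrist [ 426. -279.  605.] x [0.9 0.2 0.2] deg7.8 36.0
5 tip [454. -21. 330.] front clr 213 y 71 wrist [ 421. -268.  579.] x [0.9 0.2 0.3] deg7.4 34.0
6 tip [466.   9. 329.] front clr 207 y 103 wrist [ 415. -257.  553.] x [0.9 0.2 0.4] deg7.0 32.0
7 tip [478.  37. 329.] front clr 200 y 133 wrist [ 407. -244.  528.] x [0.8 0.2 0.5] deg6.6 29.0
8 tip [490.  61. 331.] front clr 193 y 159 wrist [ 398. -231.  505.] x [0.8 0.1 0.6] deg6.3 26.0
9 tip [501.  82. 334.] front clr 186 y 181 wrist [ 387. -216.  482.] x [0.7 0.1 0.7] deg5.9 22.0
10 tip [511.  98. 336.] front clr 178 y 199 wrist [ 375. -201.  461.] x [ 0.7 -0.   0.7] deg5.6 19.0
11 tip [521. 11
[... 1194 characters left out ...]
7.] front clr 79 y 72 wrist [248. -62. 351.] x [ 0.3 -0.1  1. ] deg5.2 26.0
24 tip [585. -70. 249.] front clr 75 y 47 wrist [248. -60. 351.] x [ 0.3 -0.1  1. ] deg5.1 25.0
25 tip [581. -94. 240.] front clr 75 y 23 wrist [249. -58. 351.] x [ 0.3 -0.1  0.9] deg4.9 24.0
26 tip [ 574. -116.  230.] front clr 77 y 0 wrist [249. -55. 351.] x [ 0.3 -0.1  0.9] deg4.7 23.0
0.09 0.04 -0.12 17 -26 26 -1;0.17 0.09 -0.24 32 -54 49 -1;0.26 0.15 -0.34 45 -83 69 -1;0.34 0.22 -0.42 57 -112 86 -1;0.41 0.29 -0.5 68 -141 100 -1;0.48 0.38 -0.55 78 -169 111 -1;0.54 0.47 -0.6 88 -195 119 -1;0.59 0.56 -0.63 97 -218 125 -1;0.63 0.66 -0.64 106 -238 129 -1;0.65 0.75 -0.64 114 -255 133 -1;0.67 0.85 -0.63 122 -267 136 -1
```

step_arm(increments="0.09 0.04 -0.12 17 -26 26 -1;0.17 0.09 -0.24 32 -54 49 -1;0.26 0.15 -0.34 45 -83 69 -1;0.34 0.22 -0.42 57 -112 86 -1;0.41 0.29 -0.5 68 -141 100 -1;0.48 0.38 -0.55 78 -169 111 -1;0.54 0.47 -0.6 88 -195 119 -1;0.59 0.56 -0.63 97 -218 125 -1;0.63 0.66 -0.64 106 -238 129 -1;0.65 0.75 -0.64 114 -255 133 -1;0.67 0.85 -0.63 122 -267 136 -1")

```text
time: 3.3
tool_pos: [512.1, 88.1, 341.9]
tcp_rot: [-2.045, -0.882, -0.127]
contact_force: [0.6, 1.0, 0.3]
grip_width: 0.1
```

```bash
python3 log.py; python3 - <<'E'
from path import *
print(P.round(1)); Q=np.load("Q.npy");print(Q[11].round(3),FK(Q[11])[0].round(1))
print(rows(Q[12:],np.array(D[-1][0]),-1))
E
```

```text
3.3 [-0.671  0.264  1.984  1.238  1.513 -0.06 ] [512.1  88.1 341.9] [-2.045 -0.882 -0.127] [0.6 1.  0.3]
[1.000e-01 2.231e+02 7.620e+01 5.060e+02 3.796e+02 4.650e+01 2.000e-01
 3.297e+02]
[-0.663  0.258  1.981  1.234  1.512 -0.053] [511.1  91.8 343.3]
-0.02 0.08 -0.02 2 -3 13 -1;-0.07 0.15 -0.02 2 1 21 -1;-0.12 0.22 -0.02 -1 6 27 -1;-0.18 0.27 -0.02 -8 12 29 -1;-0.25 0.31 -0 -20 20 30 -1;-0.33 0.34 0.01 -36 28 28 -1;-0.42 0.36 -0.01 -35 47 18 -1;-0.51 0.38 -0.05 -26 70 4 -1;-0.61 0.4 -0.09 -20 92 -11 -1;-0.7 0.41 -0.12 -16 113 -28 -1;-0.8 0.4 -0.14 -15 132 -46 -1;-0.89 0.39 -0.15 -17 150 -64 -1;-0.97 0.38 -0.16 -21 166 -83 -1;-1.06 0.35 -0.16 -28 180 -101 -1;-1.14 0.32 -0.16 -38 193 -118 -1
```

Tracking matches the model, so I'll continue along the planned path.

step_arm(increments="-0.02 0.08 -0.02 2 -3 13 -1;-0.07 0.15 -0.02 2 1 21 -1;-0.12 0.22 -0.02 -1 6 27 -1;-0.18 0.27 -0.02 -8 12 29 -1;-0.25 0.31 -0 -20 20 30 -1;-0.33 0.34 0.01 -36 28 28 -1;-0.42 0.36 -0.01 -35 47 18 -1;-0.51 0.38 -0.05 -26 70 4 -1;-0.61 0.4 -0.09 -20 92 -11 -1;-0.7 0.41 -0.12 -16 113 -28 -1;-0.8 0.4 -0.14 -15 132 -46 -1;-0.89 0.39 -0.15 -17 150 -64 -1;-0.97 0.38 -0.16 -21 166 -83 -1;-1.06 0.35 -0.16 -28 180 -101 -1;-1.14 0.32 -0.16 -38 193 -118 -1;-1.14 0.32 -0.16 -38 193 -118 -1")

```text
time: 5.3
tool_pos: [553.8, -111.6, 237.6]
tcp_rot: [3.134, -1.217, -0.178]
contact_force: [0.8, 0.7, -0.4]
grip_width: 0.4
```

```bash
python3 log.py; python3 - <<'E'
from path import *
from h import *
import cv2
c=capture("wrist");cv2.imwrite("pics/wrist1.png",c["frame"][:,:,::-1])
Q=np.load("Q.npy");print(Q[-1].round(3),FK(Q[-1])[0].round(1))
q0=np.array(D[-1][0]);qs=[]
q=q0
for back,z,tilt in [(60,200,.35),(58,160,.35),(55,125,.3),(50,100,.25),(40,97,.2),(25,97,.17),(8,97,.15),(-5,97,.15)]:
    TT=rot(tilt,-1);zt=TT.as_matrix()[:,2];tip=LIP-xc*back;tip[2]=z
    q,e=ik(tip-22*zt,TT,q);assert e<1e-3;print(q.round(2));qs.append(q)
print(rows(qs,q0,-1))
E
```

```text
5.3 [-0.517  0.243  2.451  2.703  0.8   -1.376] [ 553.8 -111.6  237.6] [ 3.134 -1.217 -0.178] [ 0.8  0.7 -0.4]
[-0.521  0.247  2.453  2.698  0.811 -1.374] [ 554.  -111.9  237.7]
[-0.52  0.36  2.49  2.75  0.94 -1.45]
[-0.52  0.52  2.51  2.79  1.12 -1.53]
[-0.52  0.73  2.54  2.81  1.39 -1.61]
[-0.52  0.9   2.53  2.81  1.59 -1.67]
[-0.51  0.96  2.5   2.82  1.68 -1.68]
[-0.5   0.98  2.46  2.83  1.69 -1.66]
[-0.48  0.98  2.42  2.85  1.66 -1.64]
[-0.47  0.96  2.38  2.86  1.62 -1.63]
0 0 0 -28 0 11 -1;0 0 0 -65 0 26 -1;0 0.05 0 -98 -0 41 -1;0 0.1 0 -121 -0 55 -1;0 0.15 0 -121 -0 65 -1;0 0.18 0 -116 -0 80 -1;0 0.2 0 -111 -0 96 -1;0 0.2 0 -106 -0 108 -1
```

View pics/wrist1.png

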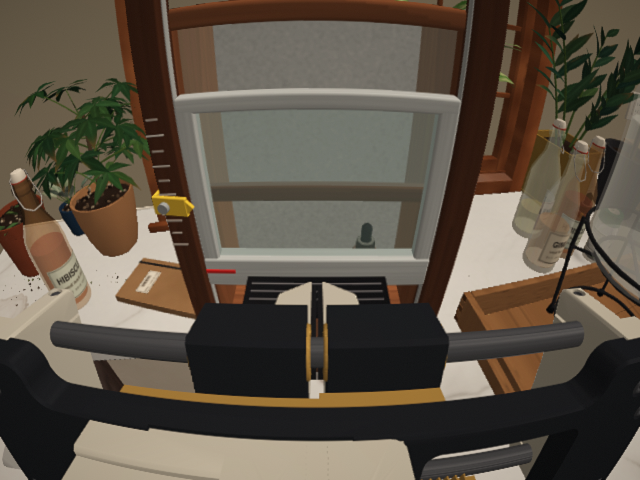

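The wrist view shows the sash centred in front. The pointer tip is near (192,206), the red line near (220,271), and the closed fingers line up with the lip around (317,290). I'll go down, in front of the lip, and in under it.

step_arm(increments="0 0 0 -28 0 11 -1;0 0 0 -65 0 26 -1;0 0.05 0 -98 0 41 -1;0 0.1 0 -121 0 55 -1;0 0.15 0 -121 0 65 -1;0 0.18 0 -116 0 80 -1;0 0.2 0 -111 0 96 -1;0 0.2 0 -106 0 108 -1;0 0.2 0 -106 0 108 -1")

```text
time: 6.48
tool_pos: [618.2, -123.1, 101.9]
tcp_rot: [3.13, -1.42, -0.172]
contact_force: [0.1, -0.3, 0.5]
grip_width: 0.6
```

```bash
python3 log.py; python3 - <<'E'
from h import *
import cv2
c=capture("wrist");cv2.imwrite("pics/wrist2.png",c["frame"][:,:,::-1])
c=capture("scene");cv2.imwrite("pics/scene2.png",cv2.resize(c["frame"][90:310,210:510,::-1],(800,587)))
E
```

```text
6.475 [-0.464  0.956  2.38   2.864  1.606 -1.626] [ 618.2 -123.1  101.9] [ 3.13  -1.42  -0.172] [ 0.1 -0.3  0.5]
```

View pics/wrist2.png

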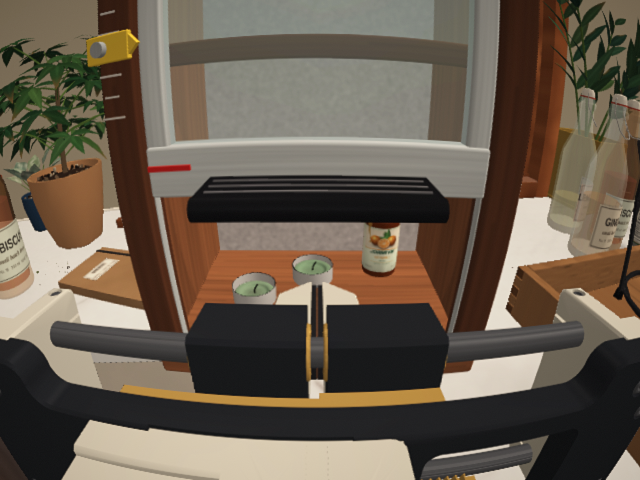

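View pics/scene2.png

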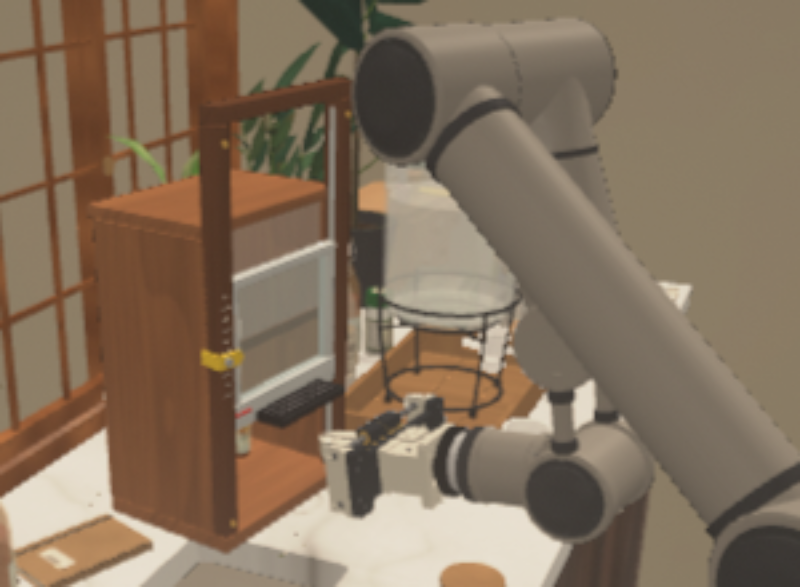

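```bash
python3 - <<'E'
from h import *
from scipy.spatial.transform import Rotation as R
o=get_obs();r=R.from_euler('xyz',o["tcp_rot"]);print(r.as_matrix().round(3).tolist())
c=capture("scene");P=c["K"]@c["extrinsics"][:3]
for d in (22,0,-44):
  for y in(0,20):
    X=o["tool_pos"]+r.apply([0,y,d]);h=P@np.r_[X,1];u=h[:2]/h[2];print(d,y,X.round(0),((u-[210,90])*800/300).round(0))
for X in [(633.4,-126.7,138.4),(613.4,-123,138.4)]:
    h=P@np.r_[X,1];u=h[:2]/h[2];print(X,((u-[210,90])*800/300).round(0))
# wrist projection of tip & lip front bottom edge
cw=capture("wrist");M=np.linalg.inv(cw["tool_from_camera"])
def pw(X):
    t=r.inv().apply(np.array(X)-o["tool_pos"]);v=M[:3,:3]@t+M[:3,3];th=np.arctan2(np.hypot(*v[:2]),v[2]);f=cw["K"][0,0]
    return (cw["K"][:2,2]+f*th*v[:2]/np.hypot(*v[:2])).round(0)
print("tip",pw(o["tool_pos"]+r.apply([0,0,22])),"lip front",pw((613.4,-123,144)),"red",pw((668.1,-49.3,156.4)),"mark",pw((661.8,-39.8,227.2)))
E
```

```text
[[0.15, -0.183, 0.972], [-0.026, -0.983, -0.181], [0.988, 0.002, -0.152]]
22 0 [ 639. -127.   98.] [298. 439.]
22 20 [ 635. -147.   98.] [308. 433.]
0 0 [ 617. -123.  101.] [314. 441.]
0 20 [ 614. -143.  101.] [324. 435.]
-44 0 [ 575. -115.  108.] [346. 445.]
-44 20 [ 571. -135.  108.] [356. 439.]
(633.4, -126.7, 138.4) [302. 407.]
(613.4, -123, 138.4) [317. 412.]
tip [318. 277.] lip front [320. 219.] red [172. 171.] mark [142.  46.]
```

```bash
python3 - <<'E'
from h import *
c=capture("scene");a=c["frame"][225:305,290:400,::-1].copy()
cv2.imwrite("pics/scene3.png",cv2.resize(a,(792,576),interpolation=cv2.INTER_CUBIC))
E
```

View pics/scene3.png

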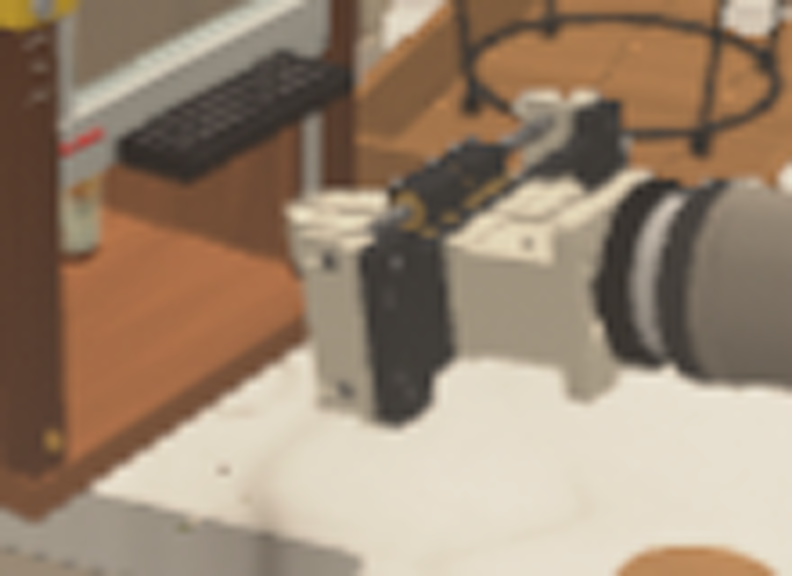

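The projections agree with the picture: red line predicted at (172,171) and seen at about (169,168), pointer tip predicted at (142,46) and seen at about (140,43). The fingertip is under the lip. In the scene view the gripper's side plate hides the fingers. I'll push up gently.

step_arm(increments="0 0 0 10 0 -1.5 -1;0 0 0 16 0 -2.5 -1;0 0 0 20 0 -3 -1;0 0 0 20 0 -3 -1")

```text
time: 7.22
tool_pos: [617.7, -123.0, 122.2]
tcp_rot: [3.121, -1.419, -0.164]
contact_force: [-0.0, 0.1, -0.2]
grip_width: 0.4
```

step_arm(increments="0 0 0 4 0 -0.6 -1;0 0 0 8 0 -1.2 -1;0 0 0 12 0 -1.8 -1;0 0 0 12 0 -1.8 -1")

```text
time: 7.72
tool_pos: [617.7, -123.0, 134.1]
tcp_rot: [3.122, -1.418, -0.165]
contact_force: [-0.7, -0.4, -0.3]
grip_width: 0.5
```

```bash
python3 - <<'E'
from h import *
c=capture("wrist");cv2.imwrite("pics/wrist3.png",c["frame"][:,:,::-1])
E
```

```text
(no output)
```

View pics/wrist3.png

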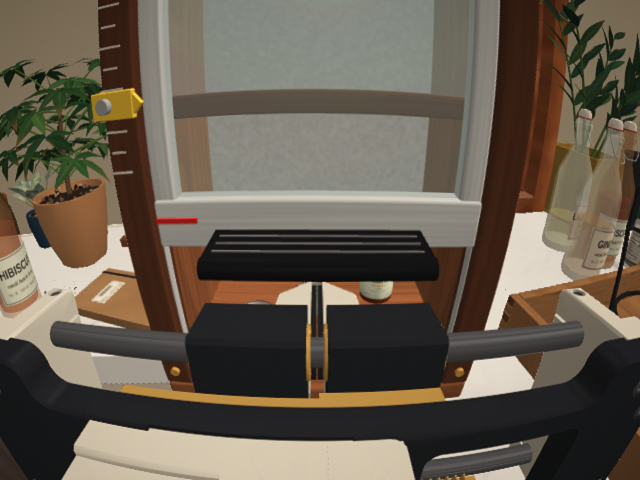

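The lip's lower edge (row about 280) now just meets the fingertips, and the sash has not moved yet.

step_arm(increments="0 0 0 3 0 -0.5 -1;0 0 0 6 0 -1 -1;0 0 0 6 0 -1 -1")

```text
time: 8.15
tool_pos: [617.6, -123.0, 140.0]
tcp_rot: [3.123, -1.418, -0.166]
contact_force: [0.1, -0.4, 0.1]
grip_width: 0.5
```

step_arm(increments="0 0 0 3 0 -0.5 -1;0 0 0 6 0 -1 -1;0 0 0 6 0 -1 -1")

```text
time: 8.52
tool_pos: [617.6, -122.9, 146.2]
tcp_rot: [3.122, -1.418, -0.165]
contact_force: [-1.4, -0.1, -0.0]
grip_width: 0.2
```

```bash
python3 log.py; python3 - <<'E'
from h import *
c=capture("wrist");cv2.imwrite("pics/wrist4.png",c["frame"][:,:,::-1])
E
```

```text
8.525 [-0.463  0.81   2.4    2.865  1.485 -1.593] [ 617.6 -122.9  146.2] [ 3.122 -1.418 -0.165] [-1.4 -0.1 -0. ]
```

View pics/wrist4.png

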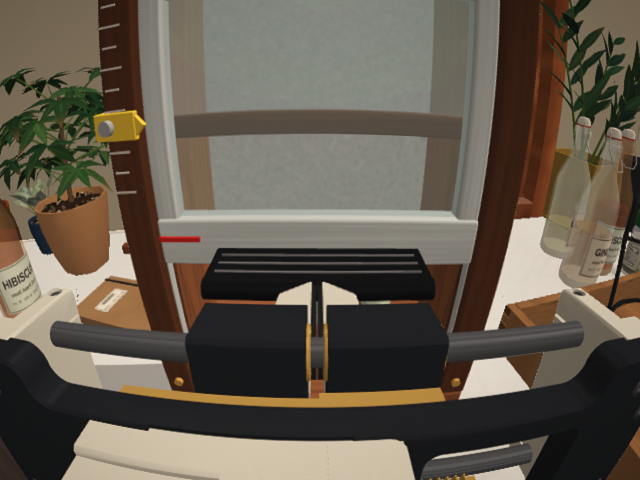

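Here the finger ends (row about 282) appear in front of the lip, and there is no force. I need to check where they really are against the lip.

```bash
cat > pw.py <<'E'
from h import *
from scipy.spatial.transform import Rotation as R
o=get_obs();r=R.from_euler('xyz',o["tcp_rot"])
cw=capture("wrist");M=np.linalg.inv(cw["tool_from_camera"]);f=cw["K"][0,0]
def pt(t):
    v=M[:3,:3]@np.array(t,float)+M[:3,3];th=np.arctan2(np.hypot(*v[:2]),v[2])
    return (cw["K"][:2,2]+f*th*v[:2]/np.hypot(*v[:2])).round(0)
def pw(X): return pt(r.inv().apply(np.array(X)-o["tool_pos"]))
E
python3 - <<'E'
from pw import *
print("red",pw((668.1,-49.3,156.4)),"mark",pw((661.8,-39.8,227.2)))
xc=np.array([.983,-.183,0]);yc=np.array([.183,.983,0])
m=np.array([650.5,-129.9,0])
for d in(-37,-34,-30,-25):
  print(d,[pw(m+xc*d+yc*s+[0,0,z]).tolist() for s in(60,-60) for z in(138.4,150)])
for x in(10,0,-10):
  for y in(0,20): print(x,y,[pt((x,y,z)).tolist() for z in(-20,0,22)])
c=cw["frame"][200:340,170:470,::-1];cv2.imwrite("pics/w5.png",cv2.resize(c,(800,373),interpolation=cv2.INTER_CUBIC))
s=capture("scene")["frame"][200:280,270:380,::-1];cv2.imwrite("pics/s5.png",cv2.resize(s,(792,576),interpolation=cv2.INTER_CUBIC))
E
```

```text
red [183. 243.] mark [148. 129.]
-37 [[206.0, 307.0], [202.0, 289.0], [433.0, 308.0], [437.0, 289.0]]
-34 [[207.0, 304.0], [204.0, 286.0], [432.0, 304.0], [435.0, 286.0]]
-30 [[209.0, 300.0], [206.0, 282.0], [430.0, 300.0], [433.0, 282.0]]
-25 [[211.0, 294.0], [208.0, 277.0], [428.0, 295.0], [431.0, 277.0]]
10 0 [[319.0, 293.0], [318.0, 276.0], [318.0, 260.0]]
10 20 [[363.0, 293.0], [358.0, 276.0], [354.0, 260.0]]
0 0 [[318.0, 313.0], [318.0, 294.0], [318.0, 277.0]]
0 20 [[362.0, 312.0], [358.0, 293.0], [354.0, 276.0]]
-10 0 [[318.0, 331.0], [318.0, 311.0], [318.0, 293.0]]
-10 20 [[361.0, 331.0], [357.0, 311.0], [353.0, 292.0]]
```

View pics/w5.png

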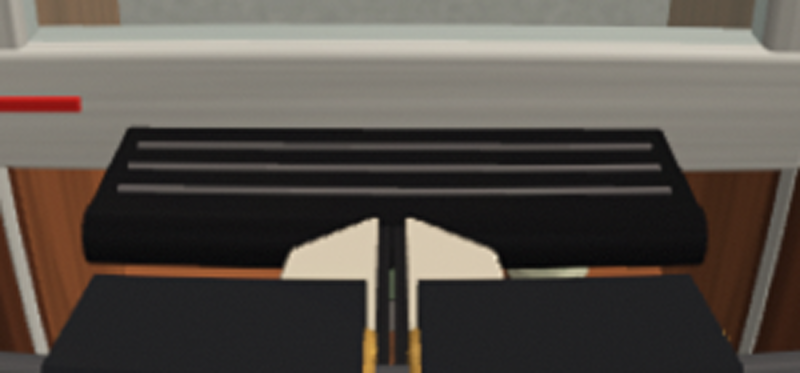

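View pics/s5.png

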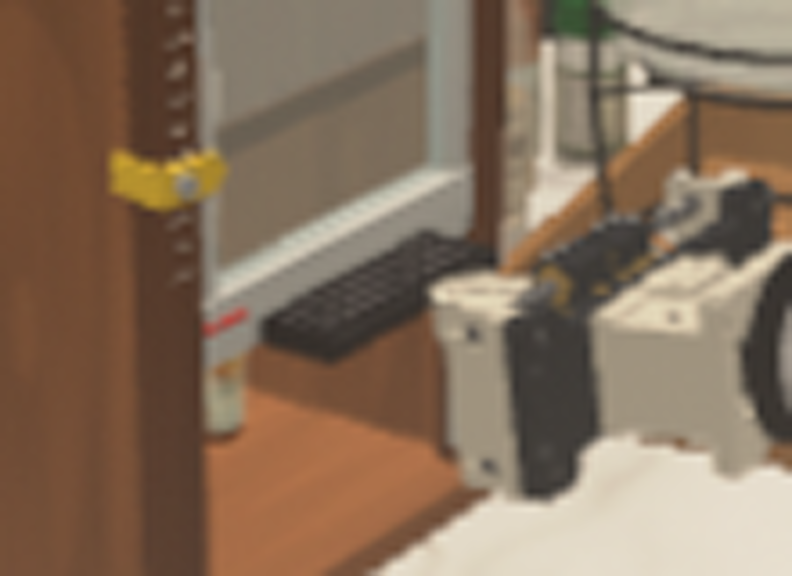

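The sash hasn't moved: the red line and pointer are where they were predicted. The finger ends occlude the lip front, so they are still in front of the lip. Their image position puts the visible finger ends near tool z of about -8 mm, not +22 mm. I'll drop 30 mm, go 25 mm further in below the sash, and look again.

step_arm(increments="0 0 0 -15 0 2 -1;0 0 0 -30 0 5 -1;0 0 0 -28 0 16 -1;0 0 0 -26 0 30 -1;0 0 0 -26 0 30 -1")

```text
time: 9.3
tool_pos: [643.2, -127.7, 115.8]
tcp_rot: [3.121, -1.419, -0.163]
contact_force: [0.1, 0.0, 0.1]
grip_width: -0.0
```

```bash
python3 - <<'E'
from pw import *
print(o["tool_pos"],o["contact_force"].round(1))
cv2.imwrite("pics/w6.png",cw["frame"][:,:,::-1])
s=capture("top")["frame"][190:270,300:410,::-1];cv2.imwrite("pics/t6.png",cv2.resize(s,(792,576),interpolation=cv2.INTER_CUBIC))
E
```

```text
[ 643.24172045 -127.72099327  115.84312353] [0.1 0.  0.1]
```

View pics/w6.png

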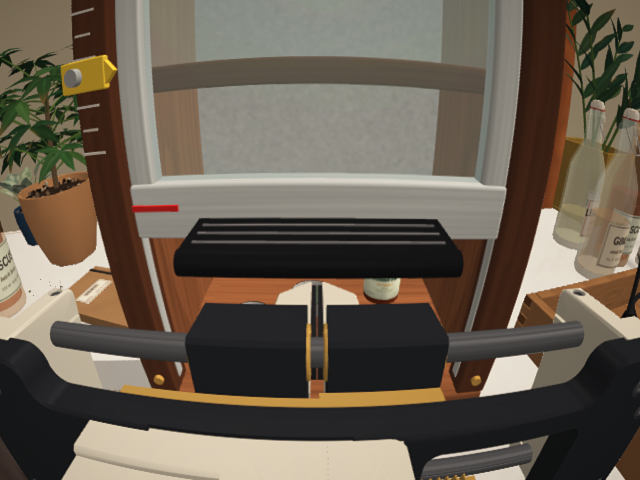

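View pics/t6.png

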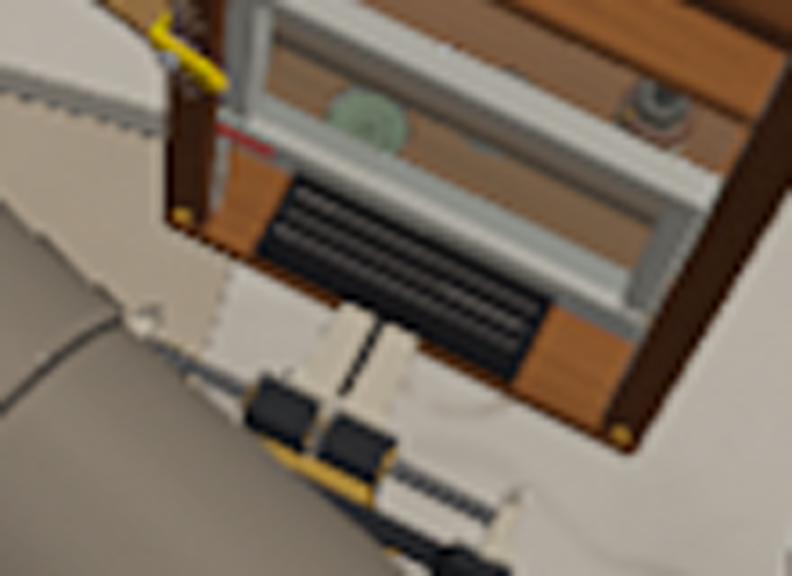

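```bash
python3 - <<'E'
from pw import *
c=capture("top");Pm=c["K"]@c["extrinsics"][:3]
for x in(0,9):
 for z in(-60,-44,-20,-10,0,10,22):
  h=Pm@np.r_[o["tool_pos"]+r.apply([x,0,z]),1];u=h[:2]/h[2];print(x,z,((u-[300,190])*7.2).round(0))
E
```

```text
0 -60 [339. 393.]
0 -44 [356. 362.]
0 -20 [381. 316.]
0 -10 [391. 297.]
0 0 [401. 279.]
0 10 [411. 260.]
0 22 [423. 238.]
9 -60 [342. 384.]
9 -44 [359. 353.]
9 -20 [384. 307.]
9 -10 [394. 288.]
9 0 [404. 270.]
9 10 [414. 251.]
9 22 [426. 228.]
```

In the top view the fingers now go under the lip (crop position about (380,320)). I'll push up in small steps and watch the force.

step_arm(increments="0 0 0 3 0 -0.5 -1;0 0 0 6 0 -1 -1;0 0 0 9 0 -1.4 -1;0 0 0 9 0 -1.4 -1")

```text
time: 10.0
tool_pos: [642.8, -127.7, 125.1]
tcp_rot: [3.122, -1.418, -0.165]
contact_force: [0.2, 0.1, 0.3]
grip_width: 0.3
```

step_arm(increments="0 0 0 3 0 -0.5 -1;0 0 0 6 0 -1 -1;0 0 0 6 0 -1 -1")

```text
time: 10.38
tool_pos: [642.7, -127.6, 130.9]
tcp_rot: [3.123, -1.417, -0.166]
contact_force: [-0.1, -1.0, -1.8]
grip_width: 0.5
```

step_arm(increments="0 0 0 3 0 -0.5 -1;0 0 0 6 0 -1 -1;0 0 0 6 0 -1 -1")

```text
time: 10.75
tool_pos: [642.6, -127.6, 136.9]
tcp_rot: [3.123, -1.417, -0.166]
contact_force: [1.0, -0.3, -2.4]
grip_width: 0.3
```

```bash
python3 - <<'E'
from pw import *
print(o["tool_pos"],o["contact_force"].round(1))
cv2.imwrite("pics/w7.png",cw["frame"][:,:,::-1])
E
```

```text
[ 642.58542824 -127.61731781  136.94399708] [ 1.  -0.3 -2.4]
```

View pics/w7.png

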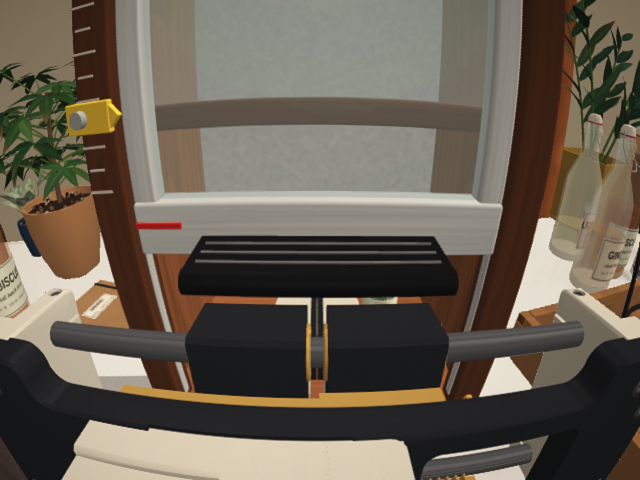

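```bash
cat > gap.py <<'E'
from pw import *
import sys
xc=np.array([.9832,-.1825,0]);yc=np.array([.1825,.9832,0]);m=np.array([650.5,-129.9,0])
def det(fr,redbox,yelbox):
    h=cv2.cvtColor(fr,cv2.COLOR_RGB2HSV).astype(int);H,S,V=h[...,0],h[...,1],h[...,2]
    mr=((H<6)|(H>172))&(S>170)&(V>110); my=(H>20)&(H<33)&(S>150)&(V>110)
    out=[]
    for k in(mr,my):
        n,l,st,ce=cv2.connectedComponentsWithStats(k.astype(np.uint8));out.append((l,st,ce))
    return out
def wdet():
    fr=cw["frame"];h=cv2.cvtColor(fr,cv2.COLOR_RGB2HSV).astype(int);H,S,V=h[...,0],h[...,1],h[...,2]
    mr=(((H<6)|(H>172))&(S>170)&(V>110)); mr[:,300:]=0
    my=((H>20)&(H<33)&(S>150)&(V>110)); my[:,260:]=0;my[290:]=0
    n,l,st,ce=cv2.connectedComponentsWithStats(mr.astype(np.uint8));i=1+np.argmax(st[1:,4]);red=ce[i];rs=st[i]
    n,l,st,ce=cv2.connectedComponentsWithStats(my.astype(np.uint8));i=1+np.argmax(st[1:,4])
    ys,xs=np.where(l==i);x=xs.max();tip=np.array([x,ys[xs>=x-1].mean()])
    return red,rs,tip,st[i]
def wray(p,d):
    u=(np.array(p)-cw["K"][:2,2])/f;th=np.hypot(*u);v=np.r_[np.sin(th)*u/th,np.cos(th)]
    C=cw["tool_from_camera"];D=r.apply(C[:3,:3]@v);O=o["tool_pos"]+r.apply(C[:3,3])
    t=(d-(O-m)@xc)/(D@xc);X=O+D*t;return X,(X-m)@yc
if __name__=="__main__":
    red,rs,tip,ts=wdet();R_,ry=wray(red,2.6);T_,ty=wray(tip,-5.4)
    print("t",o["time"],"tool",o["tool_pos"].round(1),"F",o["contact_force"].round(1))
    print("wrist red",red.round(1),rs,"tip",tip.round(1),ts)
    print("red z %.1f y %.1f  mark z %.1f y %.1f  gap %.1f"%(R_[2],ry,T_[2],ty,T_[2]-R_[2]))
    s=capture("scene");fr=s["frame"];h=cv2.cvtColor(fr,cv2.COLOR_RGB2HSV).astype(int)[180:260,280:330];H,S,V=h[...,0],h[...,1],h[...,2]
    mr=(((H<7)|(H>170))&(S>140)&(V>110)).astype(float)
    if mr.sum():
        ys,xs=np.where(mr>0);print("scene red px",(xs.mean()+280).round(1),(ys.mean()+180).round(1),len(xs))
        E=s["extrinsics"];O=-E[:3,:3].T@E[:3,3];D=E[:3,:3].T@np.linalg.solve(s["K"],[xs.mean()+280,ys.mean()+180,1])
        X=O+D*((2.6-(O-m)@xc)/(D@xc));print("scene red z %.1f y %.1f"%(X[2],(X-m)@yc))
E
python3 gap.py
```

```text
t 10.8 tool [ 642.6 -127.6  136.8] F [-0.  -0.7 -2.2]
wrist red [157.8 225.5] [135 223  46   6 272] tip [121.  113.4] [  65   99   57   37 1307]
red z 170.1 y 84.5  mark z 230.5 y 91.6  gap 60.4
scene red px 301.5 240.5 4
scene red z 169.0 y 81.5
```

Contact is good: the lip now hides the fingers, the push is about 2.3 N, and the sash has risen about 10 mm. I'll raise it further in a gentle run that stops short of the mark, then let go to measure the sink.

step_arm(increments="0 0 0 4 0 -0.6 -1;0 0 0 9 0 -1.4 -1;0 0 0 14 0 -2.1 -1;0 0 0 19 0 -2.9 -1;0 0 0 24 0 -3.6 -1;0 0 0 29 0 -4.4 -1;0 0 0 34 0 -5.2 -1;0 0 0 39 0 -6 -1;0 0 0 44 0 -6.8 -1;0 0 0 48 0 -7.4 -1;0 0 0 48 0 -7.4 -1")

```text
time: 12.28
tool_pos: [642.6, -127.6, 185.8]
tcp_rot: [3.123, -1.418, -0.166]
contact_force: [-0.2, -1.7, -5.9]
grip_width: 0.2
```

```bash
python3 gap.py; python3 - <<'E'
from pw import *
cv2.imwrite("pics/w8.png",cw["frame"][:,:,::-1])
E
```

```text
t 12.275 tool [ 642.6 -127.6  185.8] F [-0.2 -1.7 -5.9]
wrist red [158.  225.5] [135 223  47   6 272] tip [135. 211.] [  81  192   55   35 1159]
red z 219.1 y 84.5  mark z 230.7 y 92.1  gap 11.6
```

View pics/w8.png

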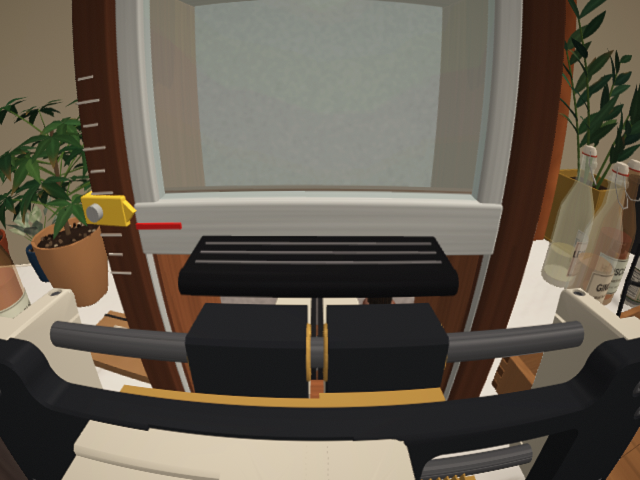

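The sash follows the fingers. The gap is now 11.6 mm at a push of 5.9 N. I'll drop the fingers away and see how far it sinks.

step_arm(increments="0 0 0 -15 0 2.3 -1;0 0 0 -30 0 4.6 -1;0 0 0 -45 0 6.9 -1;0 0 0 -52 0 8 -1;0 0 0 -52 0 8 -1;0 0 0 -52 0 8 -1;0 0 0 -52 0 8 -1")

```text
time: 13.3
tool_pos: [642.7, -127.6, 133.6]
tcp_rot: [3.121, -1.419, -0.164]
contact_force: [-0.4, -0.1, 0.0]
grip_width: 0.4
```

```bash
python3 gap.py
```

```text
t 13.3 tool [ 642.7 -127.6  133.6] F [-0.4 -0.1  0. ]
wrist red [149.7 174.3] [126 171  48   9 292] tip [120.  106.5] [  64   92   57   38 1311]
red z 194.7 y 84.4  mark z 230.5 y 91.9  gap 35.9
```

The sink is 24.4 mm and the gap while hanging free is 35.9 mm. To be level the peak must therefore reach about TCP z 221.7. I'll push to about 221 first, slowly at the end.

step_arm(increments="0 0 0 10 0 -1.5 -1;0 0 0 20 0 -3 -1;0 0 0 26 0 -4 -1;0 0 0 31 0 -4.8 -1;0 0 0 37 0 -5.7 -1;0 0 0 43 0 -6.6 -1;0 0 0 49 0 -7.5 -1;0 0 0 55 0 -8.5 -1;0 0 0 61 0 -9.4 -1;0 0 0 67 0 -10.3 -1;0 0 0 73 0 -11.2 -1;0 0 0 78 0 -12 -1;0 0 0 82 0 -12.6 -1;0 0 0 84.5 0 -13 -1;0 0 0 86 0 -13.2 -1;0 0 0 86 0 -13.2 -1;0 0 0 86 0 -13.2 -1")

```text
time: 15.52
tool_pos: [642.6, -127.5, 219.5]
tcp_rot: [3.125, -1.417, -0.168]
contact_force: [-1.1, -2.0, -5.0]
grip_width: 0.5
```

```bash
python3 gap.py
```

```text
t 15.525 tool [ 642.6 -127.5  219.5] F [-1.1 -2.  -5. ]
wrist red [158.2 225.5] [136 223  46   7 272] tip [148.  269.4] [ 95 246  54  37 994]
red z 252.7 y 84.4  mark z 230.7 y 91.9  gap -22.0
scene red px 299.5 214.0 2
scene red z 252.0 y 88.5
```

step_arm(increments="0 0 0 1 0 -0.1 -1;0 0 0 1.8 0 -0.3 -1;0 0 0 1.8 0 -0.3 -1")

```text
time: 16.0
tool_pos: [642.6, -127.5, 221.6]
tcp_rot: [3.124, -1.417, -0.167]
contact_force: [-2.4, -2.6, -5.4]
grip_width: 0.0
```

```bash
python3 gap.py
```

```text
t 16.0 tool [ 642.6 -127.5  221.6] F [-2.4 -2.6 -5.4]
wrist red [158.2 225.5] [136 223  46   7 272] tip [148. 273.] [ 96 250  53  37 981]
red z 254.9 y 84.5  mark z 230.6 y 92.5  gap -24.3
scene red px 299.5 213.5 4
scene red z 253.5 y 88.5
```

step_arm(increments="0 0 0 -15 0 2.3 -1;0 0 0 -30 0 4.6 -1;0 0 0 -45 0 6.9 -1;0 0 0 -52 0 8 -1;0 0 0 -52 0 8 -1;0 0 0 -52 0 8 -1;0 0 0 -52 0 8 -1")

```text
time: 16.98
tool_pos: [642.8, -127.6, 169.8]
tcp_rot: [3.121, -1.419, -0.164]
contact_force: [0.9, 0.3, 0.4]
grip_width: 0.6
```

```bash
python3 gap.py;python3 - <<'E'
from pw import *
cv2.imwrite("pics/w9.png",cv2.resize(cw["frame"][80:260,40:280,::-1],(800,600),interpolation=cv2.INTER_CUBIC))
c=capture("scene");cv2.imwrite("pics/s9.png",cv2.resize(c["frame"][190:260,270:360,::-1],(771,600),interpolation=cv2.INTER_CUBIC))
E
```

```text
t 16.975 tool [ 642.8 -127.6  169.8] F [0.9 0.3 0.4]
wrist red [152.1 178.5] [129 175  46   8 262] tip [129.  181.3] [  75  165   55   33 1219]
red z 228.8 y 83.4  mark z 230.3 y 92.5  gap 1.5
scene red px 302.0 221.0 1
scene red z 227.9 y 77.7
```

View pics/w9.png

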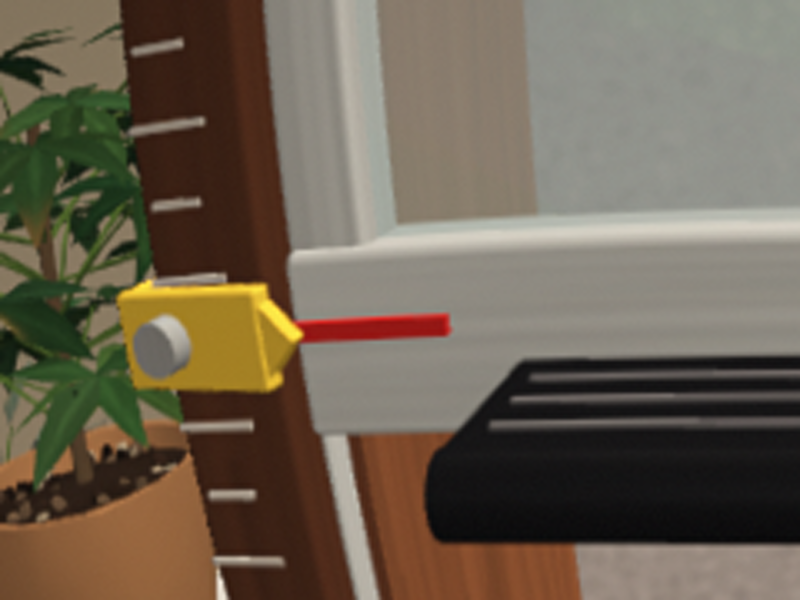

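View pics/s9.png

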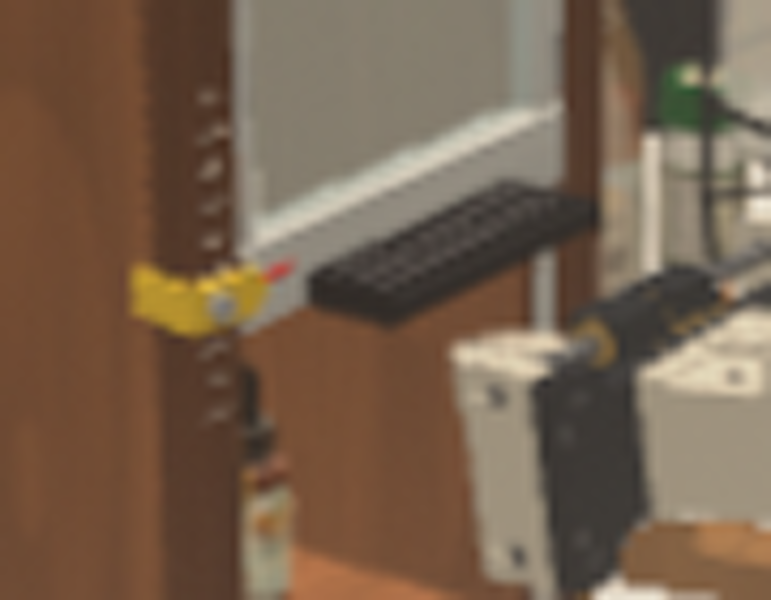

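The hanging sash now reads 1.5 mm low by the wrist camera. To remove parallax from the differing depths, I'll lower the tool so that the camera sits at the mark's height, and measure again.

step_arm(increments="0 0 0 -25 0 3.8 -1;0 0 0 -47 0 7.2 -1;0 0 0 -47 0 7.2 -1;0 0 0 -47 0 7.2 -1")

```text
time: 17.68
tool_pos: [642.6, -127.7, 122.0]
tcp_rot: [3.124, -1.418, -0.166]
contact_force: [0.5, 0.4, -0.2]
grip_width: 0.4
```

```bash
python3 gap.py;python3 - <<'E'
from pw import *
print("cam",(o["tool_pos"]+r.apply(cw["tool_from_camera"][:3,3])).round(1))
cv2.imwrite("pics/w10.png",cv2.resize(cw["frame"][0:180,20:260,::-1],(800,600),interpolation=cv2.INTER_CUBIC))
E
```

```text
t 17.675 tool [ 642.6 -127.7  122. ] F [ 0.5  0.4 -0.2]
wrist red [141.   81.8] [116  76  49  13 264] tip [117.  82.] [  62   68   56   40 1319]
red z 229.0 y 83.5  mark z 230.6 y 92.2  gap 1.6
scene red px 302.0 221.0 1
scene red z 227.9 y 77.7
cam [490.2 -98.  230.4]
```

View pics/w10.png

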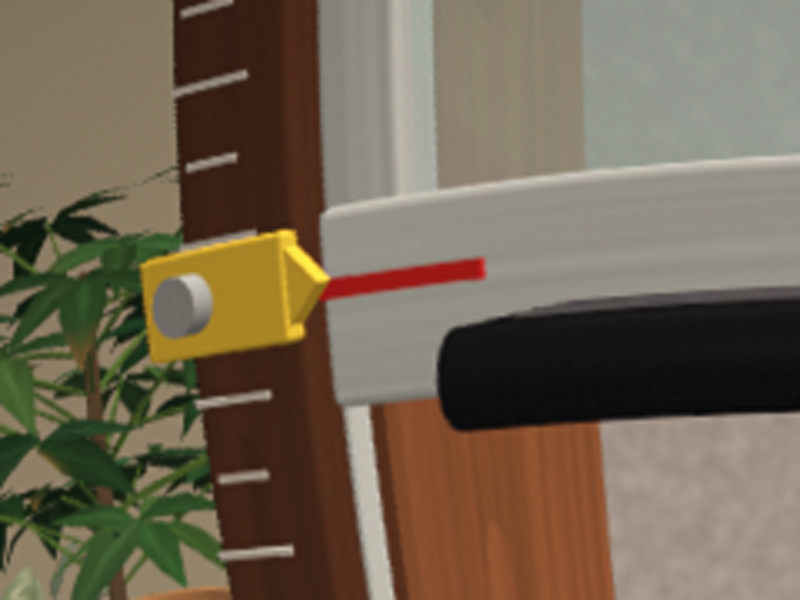

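This view is free of parallax, with the camera at z = 230. The tip is at (327,280) and the red line's left end is centred at about (328,288), so the sash is about 1.5 mm low, agreeing with the computed 1.6 mm. I'll repeat the push with the peak 1.5 mm higher (TCP z 223.1).

step_arm(increments="0 0 0 15 0 -2.3 -1;0 0 0 30 0 -4.6 -1;0 0 0 45 0 -6.9 -1;0 0 0 58 0 -8.9 -1;0 0 0 65 0 -10 -1;0 0 0 71 0 -10.9 -1;0 0 0 76 0 -11.7 -1;0 0 0 81 0 -12.5 -1;0 0 0 86 0 -13.2 -1;0 0 0 91 0 -14 -1;0 0 0 95 0 -14.6 -1;0 0 0 97.5 0 -15 -1;0 0 0 99 0 -15.2 -1;0 0 0 99 0 -15.2 -1;0 0 0 99 0 -15.2 -1")

```text
time: 19.7
tool_pos: [642.6, -127.4, 221.2]
tcp_rot: [3.124, -1.417, -0.167]
contact_force: [0.9, -0.7, -6.1]
grip_width: 0.1
```

```bash
python3 gap.py
```

```text
t 19.7 tool [ 642.6 -127.4  221.2] F [ 0.9 -0.7 -6.1]
wrist red [158.3 225.5] [136 223  46   7 274] tip [149. 272.] [ 96 249  54  37 984]
red z 254.4 y 84.4  mark z 230.8 y 91.8  gap -23.7
scene red px 298.0 214.0 3
scene red z 254.0 y 95.3
```

step_arm(increments="0 0 0 1 0 -0.2 -1;0 0 0 1.8 0 -0.3 -1;0 0 0 1.8 0 -0.3 -1")

```text
time: 20.18
tool_pos: [642.6, -127.4, 223.5]
tcp_rot: [3.123, -1.417, -0.166]
contact_force: [-0.4, -0.6, -5.7]
grip_width: 0.2
```

```bash
python3 gap.py
```

```text
t 20.175 tool [ 642.6 -127.4  223.5] F [-0.4 -0.6 -5.7]
wrist red [158.3 225.5] [136 223  46   7 274] tip [149.  275.8] [ 97 253  53  36 970]
red z 256.7 y 84.4  mark z 230.6 y 92.4  gap -26.1
scene red px 300.5 212.5 4
scene red z 255.2 y 83.9
```

Peak gap is -26.1 mm. I'll release the same way and lower to the parallax-free viewing height.

step_arm(increments="0 0 0 -15 0 2.3 -1;0 0 0 -30 0 4.6 -1;0 0 0 -45 0 6.9 -1;0 0 0 -52 0 8 -1;0 0 0 -70 0 10.7 -1;0 0 0 -90 0 13.8 -1;0 0 0 -100 0 15.3 -1;0 0 0 -100 0 15.3 -1;0 0 0 -100 0 15.3 -1")

```text
time: 21.4
tool_pos: [642.7, -127.7, 123.2]
tcp_rot: [3.122, -1.419, -0.165]
contact_force: [-0.2, 0.3, 0.7]
grip_width: 0.2
```

```bash
python3 gap.py;python3 - <<'E'
from pw import *
print("cam",(o["tool_pos"]+r.apply(cw["tool_from_camera"][:3,3])).round(1))
cv2.imwrite("pics/w11.png",cv2.resize(cw["frame"][0:180,20:260,::-1],(800,600),interpolation=cv2.INTER_CUBIC))
E
```

```text
t 21.4 tool [ 642.7 -127.7  123.2] F [-0.2  0.3  0.7]
wrist red [141.8  80.5] [118  75  47  12 247] tip [118.   84.6] [  62   70   57   40 1319]
red z 230.7 y 83.1  mark z 230.5 y 91.8  gap -0.2
scene red px 301.0 221.0 1
scene red z 229.3 y 82.3
cam [490.1 -98.  231.1]
```

View pics/w11.png

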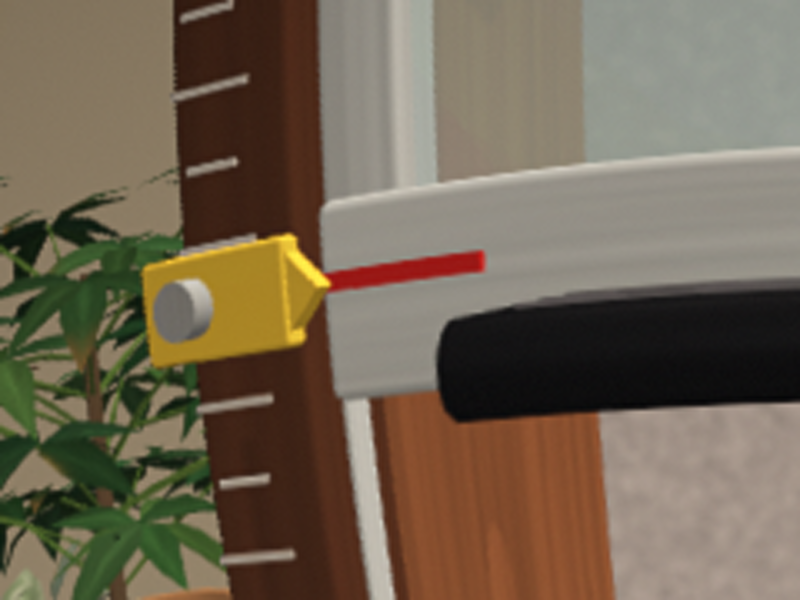

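Level: the tip (328,284) lies on the red line (left end centred at about (332,282)), and the computed gap is -0.2 mm. I'll back out clear, then do a last check of the sash and the counter.

step_arm(increments="0 0 0 -2 0 -15 -1;0 0 0 -4 0 -30 -1;0 0 0 -7 0 -45 -1;0 0 0 -7 0 -45 -1;0 0 0 -7 0 -45 -1;0 0 0 -7 0 -45 -1")

```text
time: 22.3
tool_pos: [598.3, -119.4, 122.7]
tcp_rot: [3.12, -1.419, -0.163]
contact_force: [0.6, 0.3, 0.5]
grip_width: 0.4
```

```bash
python3 gap.py;python3 - <<'E'
from pw import *
cv2.imwrite("pics/w12.png",cw["frame"][:,:,::-1])
c=capture("top");cv2.imwrite("pics/t12.png",c["frame"][:,:,::-1])
a=cv2.imread("pics/top0.png").astype(int);b=c["frame"][:,:,::-1].astype(int)
for n,(x,y) in dict(bell=(262,267),coaster=(309,302),jar=(394,321),reader=(208,258)).items():
    print(n,np.abs(a-b)[y-22:y+22,x-22:x+22].max(2).mean().round(1))
E
```

```text
t 22.3 tool [ 598.3 -119.4  122.7] F [0.6 0.3 0.5]
wrist red [175.9  75.3] [156  72  39   8 155] tip [155.   78.5] [107  66  49  32 964]
red z 230.8 y 82.8  mark z 230.3 y 92.8  gap -0.4
scene red px 301.0 221.0 1
scene red z 229.3 y 82.3
bell 58.8
coaster 69.8
jar 4.2
reader 3.8
```

View pics/w12.png

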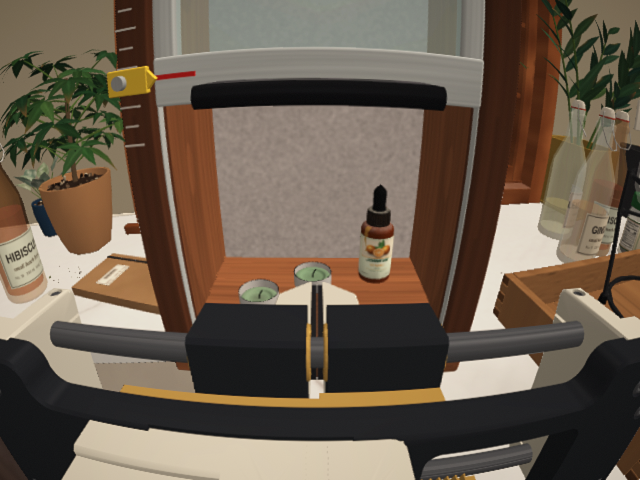

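View pics/t12.png

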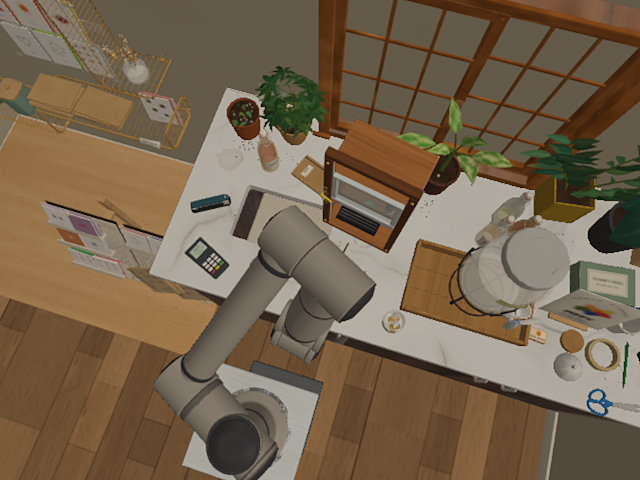

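The fingers are clear of the sash, and the red line still meets the pointer (gap -0.4 mm, within the detector's noise). In the top view the arm hides the bell and coasters, so I'll check them in the scene view.

```bash
python3 - <<'E'
from h import *
c=capture("scene");b=c["frame"][:,:,::-1];cv2.imwrite("pics/s13.png",b)
a=cv2.imread("pics/scene0.png").astype(int)
for n,(x,y,w) in dict(bell=(343,335,20),coaster=(388,310,14),jar=(407,261,13),reader=(321,386,35)).items():
    d=np.abs(a-b.astype(int))[y-w:y+w,x-w:x+w].max(2);print(n,d.mean().round(1),d.max())
E
```

```text
bell 6.7 9
coaster 6.2 8
jar 73.3 161
reader 6.1 9
```

View pics/s13.png

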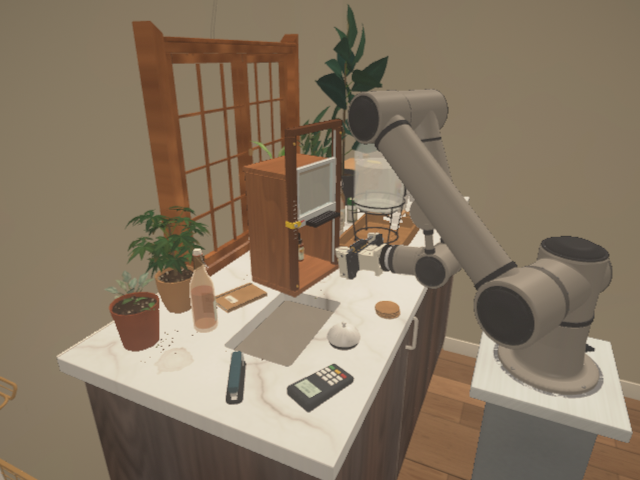

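The scene view shows the bell (343,335), coasters (388,310) and reader (321,386) unmoved. The jar is hidden here but unchanged in the top view. I'm handing in.

```bash
python3 -c "
from plant import *
print(close_job())"
```

```text
the job is handed in; nothing more can be done
None
```

The sash now hangs free with its red line level with the tip of the yellow pointer, and I handed the job in at about 22.5 s.

- **How it was raised:** I pushed up under the black lip with closed fingers at about 6 N. One short raise measured the sink, and two more brought it level. The sash sank 24.4 mm on the first release and about 26 mm on the next two, so the final push went 26.1 mm past the mark.
- **Final height:** with the sash free and the wrist camera at the mark's height, the line was 0.2 mm above the tip. After backing out it read 0.4 mm above, within the detector's noise. The scene camera saw only one red pixel and gave z = 229.3 mm, against 227.2 mm for the mark, so it is a weak check.
- **Counter:** the bell, coasters, card reader and tip jar are unmoved between the before and after pictures, each in a view where it is visible. The arm touches nothing.
- **What disagreed:** my first push attempt rose just in front of the lip. The visible finger ends lay about 30 mm short of where the 22 mm fingertip figure puts them. That attempt moved nothing and showed no clear contact force (at most 1.4 N, about the noise level), and I went in 25 mm further.

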